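# Unload the cleaning pot and lock its cap again

### The job

Open the round cleaning pot: push its sprung cap down, turn it anticlockwise past its catch, lift it off and lay it right way up on the middle of the black rubber mat. Take every work basket out of the pot and hang each by its handle loop on a hook of its own on the drip stand. Then close the pot again: cap back in, pushed down and turned clockwise until it locks home behind its catch; leave all the other things on the bench where they are.

Things in the scene. Friction and masses are not known exactly. Their poses are not given: they have to be found in the camera images.
- pot: round steel pot, fixed, 176 mm across, 125 mm high; origin at the centre of its underside, z up. Floor at 10 mm, with a step 130 mm wide inside, up to 40 mm; a rim ledge leaves a mouth 150 mm across. Locked, the cap's two lugs sit behind catches under the ledge at the pot's +x and -x; the 30 mm slots that let them out lie 45 degrees anticlockwise of these (seen from above). Stops end the turn both ways (50 degrees at most).
- spring_ring (a joint): height (m) of the black spring ring round the pot's rim that pushes the cap up: 0 with the cap locked, -0.009 with it fully pressed, +0.003 uncapped. Pressing takes about 6 N to start, 11 N at the bottom; the catch lets go after 7 mm, so press till it stops hard, keep pressing, turn 45 degrees anticlockwise (up to 1 N m), lift straight up. Locking is the reverse: lugs in the slots, press to the bottom, turn clockwise to the stop.
- cap_grip (a point): the pot's cap: aluminium disc 190 mm across, 6 mm thick, 0.35 kg, with a black grip bar on top 70 mm long (its x), 44 wide (y), 30 high. Point: centre of the bar, 15 mm above the disc's upper face; locked it is 155 mm above the bench. The lugs are in line with the bar (on x, 73 mm out); four legs reach 22 mm below the disc, 72 mm out (3 mm play in the mouth); on the mat the point is 43 mm above it.
- mat_top (a point): centre of the upper face of the black rubber mat, fixed to the bench, 240 x 240 mm, 4 mm thick; z up
- basket1_mid (a point): wire work basket, 70 g (2 or 3 are present): cup 44 mm across, 30 high; over it a 5 mm wire handle loop in its y-z plane, 36 mm wide, topped by an upright black grip tab 12 (x) x 14 mm (y). Point: on the axis, 55 mm above the underside. From it: cup's top z -25, loop's crossbar (along y) underside +22.5, tab +27.5 to +55 mm. The hook passes along x, either way; grip the tab across y, above the crossbar.
- basket2_mid (a point): wire work basket, 70 g (2 or 3 are present): cup 44 mm across, 30 high; over it a 5 mm wire handle loop in its y-z plane, 36 mm wide, topped by an upright black grip tab 12 (x) x 14 mm (y). Point: on the axis, 55 mm above the underside. From it: cup's top z -25, loop's crossbar (along y) underside +22.5, tab +27.5 to +55 mm. The hook passes along x, either way; grip the tab across y, above the crossbar.
- basket3_mid (a point): wire work basket, 70 g (2 or 3 are present): cup 44 mm across, 30 high; over it a 5 mm wire handle loop in its y-z plane, 36 mm wide, topped by an upright black grip tab 12 (x) x 14 mm (y). Point: on the axis, 55 mm above the underside. From it: cup's top z -25, loop's crossbar (along y) underside +22.5, tab +27.5 to +55 mm. The hook passes along x, either way; grip the tab across y, above the crossbar.
- hook1 (a point): one of three like hooks on the steel drip stand (fixed), 85 mm apart: a level bar 8 mm thick along this x axis. Point: on the bar's upper side, 150 mm above the bench. The free end points to -x (to the robot), turned up at x = -34 to -40 mm, 11 mm above the bar's upper side; a cross rail 12 mm thick at the same height at x = +55 mm. A hung basket's point is about 22 mm below this.
- hook2 (a point): one of three like hooks on the steel drip stand (fixed), 85 mm apart: a level bar 8 mm thick along this x axis. Point: on the bar's upper side, 150 mm above the bench. The free end points to -x (to the robot), turned up at x = -34 to -40 mm, 11 mm above the bar's upper side; a cross rail 12 mm thick at the same height at x = +55 mm. A hung basket's point is about 22 mm below this.
- hook3 (a point): one of three like hooks on the steel drip stand (fixed), 85 mm apart: a level bar 8 mm thick along this x axis. Point: on the bar's upper side, 150 mm above the bench. The free end points to -x (to the robot), turned up at x = -34 to -40 mm, 11 mm above the bar's upper side; a cross rail 12 mm thick at the same height at x = +55 mm. A hung basket's point is about 22 mm below this.
- mug: terracotta mug, 80 mm across, 92 mm high; bystander
- spatula: wax spatula, 170 mm long, lying; bystander
- driver: screwdriver, 160 mm long, lying; bystander
- jar: amber glass jar, 60 mm across, 75 mm high; bystander
- cast: plaster cast of a jaw, 60 x 65 x 30 mm; bystander
- brush: brush, 180 mm long, lying; bystander
- weight: small brass weight, 40 mm across, 45 mm high; bystander

How it is judged:
By the outcome, as a careful person would: the job done as asked, in the order asked, and still so for the second after the job is handed in, with the robot touching nothing.
Of basket1, basket2, basket3 only 2 to 3 are there at a start; the rules pass over those that are not, and their reading is None.
At some moment in a run one of cap, basket1, basket2, basket3 may be knocked a few centimetres aside while the robot is not near it.
Once in a run the grip may slacken for a moment while it holds something.
It also fails if it takes over 210 s, if anything falls off the work surface, if the arm or the gripper's body presses on something with over 40 N, if the wrist force passes 120 N, or if a joint passes its speed limit or range.

### The arm

A 7-joint arm with a two-finger parallel gripper is mounted at the origin on the work surface. World frame = base frame: x ahead of the robot, y to its left, z up, the work surface at z = 0. Lengths are in m, angles in rad, forces in N, time in s.
With the tool pointing down it reaches from about 0.4 to 0.875 m from the base axis. Payload 19.3 kg.
Tool frame: the origin (TCP) lies midway between the tips of the shut fingers; the grasp point (between the pads) lies 19 mm behind it (tcp_to_grasp is the z of the grasp point in the tool frame, in m); z points along the fingers, y is the line along which they close (so a half turn about z gives the same grasp; the last joint's range is limited). The gripper opens to 85 mm and grips with 20 to 120 N. Pads are 22 mm wide; open, the fingers measure 114 mm over their backs; the gripper's body (76 mm by 85 mm) begins 54 mm behind the grasp point. The pads swing forward as they close: fully open they stand 13 mm farther back than shut.
Start: joints at [1.148, 0.521, -0.036, 1.599, 0.021, 1.021, -0.113], TCP at [0.216, -0.587, 0.231] pointing down, gripper open.
Joint ranges: [-2.91, 2.91], [-0.3, 2.13], [-1.5, 1.42], [0.17, 2.43], [-1.26, 4.41], [0.16, 1.93], [-2.52, 2.52]. Speed limits (rad/s): [1.89, 1.89, 2.39, 2.39, 3.01, 3.01, 3.01].

### API

Orientations are given as [roll, pitch, yaw] about the fixed x, y, z axes, in that order (R = Rz(yaw) Ry(pitch) Rx(roll)).
In Python, from workcell import * gives the robot as it stands.
- The arm moves only by the tool send_rows, never from a script. Its argument "increments" is a list of rows, each a list of 3 entries, a list of its own where there are three numbers: the shift along the tool's x, y, z in mm, then the turn, a rotation vector about the tool's x, y, z in degrees, then the gripper's target within -1 to 1 (fully open at 1, half-way at 0, shut at -1). In form: [[[x, y, z], [wx, wy, wz], grip], ...]. A call has 1 to 10 rows; each row is the pose to reach, as a shift and turn from the pose commanded when the call began, along the tool's axes at that moment; what a row does not reach only later rows make up. A row lasts 1/10 s, in which the tool goes at most 50 mm and 8.59 degrees, less where a joint would pass 70% of its speed; a pose out of reach is approached as far as the arm can. A call with a gripper value outside its range is refused whole. The fingers move at their own pace and stop on an object; "newtons" is the grip in N (left out, the last holds). Time passes only in rows, so rows that repeat a pose let the fingers close. It gives the time, the measured TCP pose, the force, the opening and the grip force at its end, in the units of the state.
- observe(): the state, without advancing time (a new reading comes with each control period).
- grab_frame(name): name is "scene" or "top"; returns the picture (400x640x3 uint8, blue, green, red); there is no depth.
- camera_params(name): a dict with "fovy" (degrees; the focal length in pixels is half the picture's height over the tangent of half this angle, whatever the lens; pixels are square), "cx", "cy" (the principal point, pixels), "distortion" ([k1, k2, p1, p2, k3] as OpenCV has them; the pictures are not rectified), "extrinsics" (4x4, takes a point from world to camera coordinates). Camera axes: x right, y down, z forward; pixel columns grow to the right and rows downward; lengths in m; the calibration is good to about 2 mm. A picture is of the moment at which its call begins. camera_params takes no time and is no camera call.
- job_done(): hands the job in; it is judged then, once.
The state is a dict: "clock": time; "qpos": joint angles; "qd": joint speeds; "joint_efforts": joint torques, N m; "position": TCP position; "tool_rot": TCP orientation; "force": force on the tool from outside, world axes, zero at the start; "moment": the same for the moment, N m; "grip_width": finger opening in m; "finger_force": force on a finger pad.
Only numpy, scipy, OpenCV 4.12 (cv2) and the standard library are available. Lean on these libraries where they do the work, as an engineer would, in place of code of your own. Each camera call takes 0.05 s, during which the arm holds its last target. There are 200 camera calls.

## Working session

There is one attempt and no reset: what is moved stays moved. The work goes in short steps, Python scripts to look and compute and a tool call to move; the robot and the scene stay as the last step left them, time stands still between calls to the robot, and variables do not carry over. Pictures are saved under pics/ and viewed, at most 14 in all, crops included, and the job is handed in when it is done.

Besides the shell and the picture viewer there is one more tool, called after "Request:" in YAML: its name, and indented under it one key for each argument. send_rows: Moves the arm, as the interface text tells. Its arguments: {"type":"object","properties":{"increments":{"type":"array"},"newtons":{"type":"number"}},"required":["increments"]}

```bash
ls; mkdir -p pics; python3 - <<'E'
from workcell import *
import cv2
s=observe();print({k:s[k] for k in('clock','position','tool_rot','grip_width','force')})
for n in('scene','top'):
    cv2.imwrite(f'pics/{n}0.png',grab_frame(n)); p=camera_params(n);print(n,p)
E
```

```text
pics
{'clock': 0.0, 'position': array([ 0.21577199, -0.58621088,  0.23070758]), 'tool_rot': array([-3.14043401e+00,  1.12323631e-04,  3.52755224e-01]), 'grip_width': 0.08530818463708822, 'force': array([-0.07219055, -0.78922922, -0.96003047])}
scene {'fovy': 55.10281914967921, 'cx': 317.25101728549134, 'cy': 198.6107543588871, 'distortion': array([-0.00353574,  0.        ,  0.        ,  0.        ,  0.        ]), 'extrinsics': array([[-0.88761103,  0.46038858, -0.01374807,  0.53280333],
       [ 0.397675  ,  0.75095924, -0.52717627, -0.16622774],
       [-0.2323817 , -0.47339473, -0.84964473,  1.33817963],
       [ 0.        ,  0.        ,  0.        ,  1.        ]])}
top {'fovy': 48.024999737871966, 'cx': 320.3051528895855, 'cy': 198.75560662449774, 'distortion': array([-0.02047761,  0.        ,  0.        ,  0.        ,  0.        ]), 'extrinsics': array([[-1.44576267e-02, -9.99890193e-01, -3.25251074e-03,
         5.07072868e-03],
       [-9.75652538e-01,  1.48189643e-02, -2.18820758e-01,
         6.17250468e-01],
       [ 2.18844929e-01,  9.69151263e-06, -9.75759651e-01,
         1.08023767e+00],
       [ 0.00000000e+00,  0.00000000e+00,  0.00000000e+00,
         1.00000000e+00]])}
```

View pics/scene0.png

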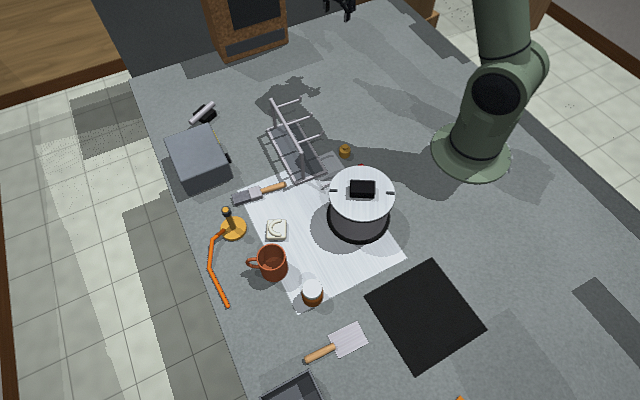

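View pics/top0.png

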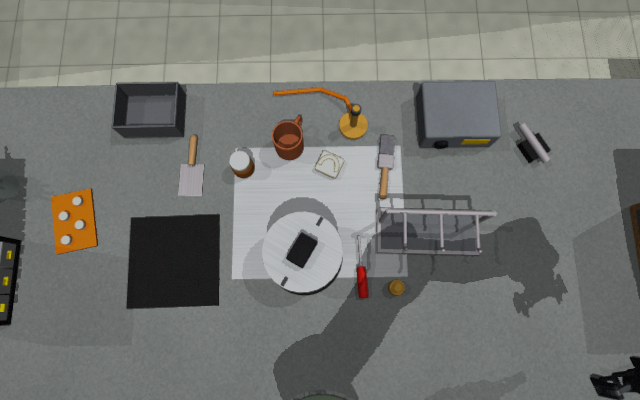

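The scene view shows the capped pot at (362,200), the mat at (425,315) and the stand at (295,145). In the top view the cap is at (302,252), with its bar in line with the rim marks at (320,221) and (284,281). The hooks come off the rail at columns ~405, 442 and 479. Next I'll write helpers and enlarge the key areas.

```bash
cat > h.py <<'E'
from workcell import *
import cv2, numpy as np
from scipy.spatial.transform import Rotation as R
def K(n):
    p=camera_params(n); f=200/np.tan(np.radians(p['fovy'])/2)
    return np.array([[f,0,p['cx']],[0,f,p['cy']],[0,0,1]]),p['distortion'],p['extrinsics']
def px(n,P):
    k,d,E=K(n); r=cv2.Rodrigues(E[:3,:3])[0]
    return cv2.projectPoints(np.array(P,float).reshape(-1,1,3),r,E[:3,3],k,d)[0].reshape(-1,2)
def at(n,uv,z):
    k,d,E=K(n); q=cv2.undistortPoints(np.array(uv,float).reshape(-1,1,2),k,d).reshape(-1,2)
    D=np.c_[q,np.ones(len(q))]@E[:3,:3]; C=-E[:3,:3].T@E[:3,3]
    return C+D*((z-C[2])/D[:,2])[:,None]
def pose(): s=observe(); return s,R.from_euler('xyz',s['tool_rot'])
def go(p,rpy=None):  # shift and rotvec in tool axes, mm/deg
    s,T=pose(); sh=T.inv().apply(np.array(p)-s['position'])*1000
    out=sh.round(1)
    rv=None if rpy is None else (T.inv()*R.from_euler('xyz',rpy)).as_rotvec(degrees=True).round(1)
    return out,rv
def crop(im,x0,y0,x1,y1,k,fn): cv2.imwrite(fn,cv2.resize(im[y0:y1,x0:x1],None,fx=k,fy=k,interpolation=cv2.INTER_CUBIC))
E
python3 - <<'E'
from h import *
t=cv2.imread('pics/top0.png');s=cv2.imread('pics/scene0.png')
a=cv2.resize(t[180:310,250:510],None,fx=3,fy=3,interpolation=cv2.INTER_CUBIC)
cv2.imwrite('pics/c1.png',a)
crop(s,255,80,415,250,3.5,'pics/c2.png')
print(at('top',[[302,249]],.17),at('scene',[[362,187]],.17))
print('mat',at('top',[[132,244],[219,215],[218,303],[128,307],[174,261]],.004),at('scene',[[432,259],[487,327],[417,375],[364,297]],.004))
print('hooks top z.15',at('top',[[405,213],[442,213],[479,213],[405,249],[442,249],[479,251]],.15))
E
```

```text
[[0.47819668 0.03916952 0.17      ]] [[0.48054019 0.04340684 0.17      ]]
mat [[0.51600871 0.49840105 0.004     ]
 [0.59107821 0.26890059 0.004     ]
 [0.36023814 0.26369335 0.004     ]
 [0.3527966  0.49661567 0.004     ]
 [0.46959067 0.38356115 0.004     ]] [[0.36064403 0.26898066 0.004     ]
 [0.34785493 0.49514256 0.004     ]
 [0.58068062 0.5057112  0.004     ]
 [0.59547462 0.27355963 0.004     ]]
hooks top z.15 [[ 0.56153522 -0.20306939  0.15      ]
 [ 0.5601921  -0.29036238  0.15      ]
 [ 0.55883633 -0.37784825  0.15      ]
 [ 0.47678745 -0.19838856  0.15      ]
 [ 0.47542575 -0.284167    0.15      ]
 [ 0.46940168 -0.36971348  0.15      ]]
```

View pics/c1.png

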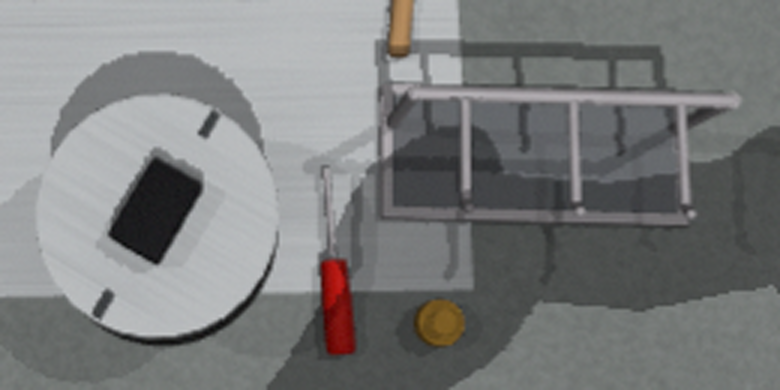

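View pics/c2.png

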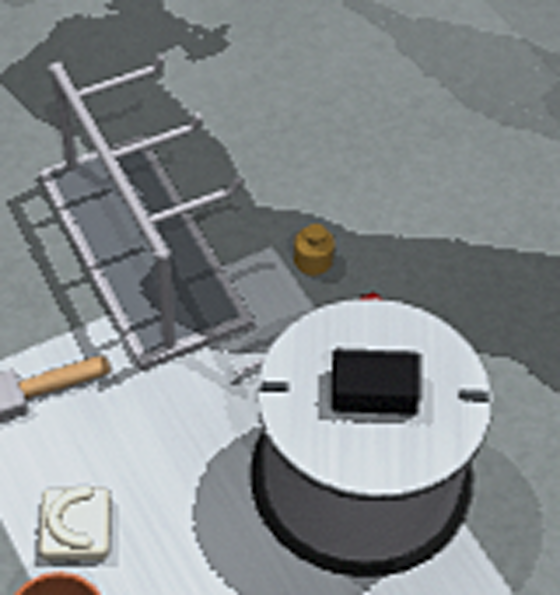

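Crop 1 shows the cap marks at crop px (208,123)/(103,304), the bar corners clearly, and the hook tips at (465,205), (579,211) and (689,214). In crop 2 the tips are at (155,70), (195,124) and (235,185).

```bash
python3 - <<'E'
from h import *
c1=lambda a:np.array(a)/3+[250,180]-.33
c2=lambda a:np.array(a)/3.5+[255,80]-.36
np.set_printoptions(precision=4,suppress=True)
b=at('top',c1([[157,152],[202,183],[156,263],[110,236]]),.17);b2=at('scene',c2([[334,349],[421,351],[419,408],[332,404]]),.17)
print('bar',b.mean(0),b2.mean(0)); 
for q in(b,b2):print(np.linalg.norm(np.diff(q,axis=0),axis=1))
m=at('top',c1([[208,123],[103,304]]),.14);m2=at('scene',c2([[274,387],[474,396]]),.14)
for q in(m,m2): d=q[0]-q[1];print('marks',q.mean(0),np.linalg.norm(d),np.degrees(np.arctan2(d[1],d[0])))
ct=at('top',c1([[157,94],[157,340],[36,215],[279,215]]),.14);print('cap edge',ct)
tt=at('top',c1([[465,203],[579,208],[689,212]]),.161);ts=at('scene',c2([[156,68],[197,122],[237,183]]),.161);print('tips',tt,ts)
rt=at('top',c1([[465,97],[575,99],[683,100]]),.15);rs=at('scene',c2([[80,95],[115,155],[153,217]]),.15);print('rail',rt,rs)
re=at('top',c1([[385,92],[738,101]]),.152);rs=at('scene',c2([[56,66],[165,250]]),.152);print('railends',re,rs)
mt=at('top',[[130.5,217],[219,215],[218.5,306],[127.5,307]],.004);ms=at('scene',[[432,259],[487,327],[417,375],[364,297]],.004);print('mat',mt.mean(0),ms.mean(0))
E
```

```text
bar [0.478  0.0397 0.17  ] [0.481  0.0452 0.17  ]
[0.0418 0.0694 0.0403]
[0.0695 0.0541 0.0677]
marks [0.4782 0.041  0.14  ] 0.16223135445620088 -30.583363200976294
marks [0.4774 0.0399 0.14  ] 0.16191087308244698 -31.003397129618534
cap edge [[ 0.572   0.0399  0.14  ]
 [ 0.3807  0.041   0.14  ]
 [ 0.4774  0.1347  0.14  ]
 [ 0.4746 -0.0545  0.14  ]]
tips [[ 0.4794 -0.1958  0.161 ]
 [ 0.4742 -0.2827  0.161 ]
 [ 0.4698 -0.3668  0.161 ]] [[ 0.4803 -0.355   0.161 ]
 [ 0.4777 -0.2753  0.161 ]
 [ 0.4798 -0.1934  0.161 ]]
rail [[ 0.5639 -0.2024  0.15  ]
 [ 0.561  -0.2889  0.15  ]
 [ 0.5589 -0.3739  0.15  ]] [[ 0.5541 -0.3675  0.15  ]
 [ 0.5571 -0.2838  0.15  ]
 [ 0.5585 -0.202   0.15  ]]
railends [[ 0.5685 -0.1395  0.152 ]
 [ 0.557  -0.4165  0.152 ]] [[ 0.5592 -0.4111  0.152 ]
 [ 0.5662 -0.1624  0.152 ]]
mat [0.4714 0.3843 0.004 ] [0.4712 0.3858 0.004 ]
```

Bar centre ≈ (0.478, 0.0405), yaw −31°. Its 70×42 mm size and the 190 mm cap diameter both check. Mat centre is (0.471, 0.385), and the middle hook is ≈ (0.508, −0.2845) with yaw ≈ −3.5°. Next I go above the cap.

```bash
python3 - <<'E'
from h import *
print(go([.478,.0405,.26],[np.pi,0,np.radians(-31)]))
E
```

```text
(array([ 462.6, -497.6,  -28.8]), array([-0.1,  0. , 51.2]))
```

Request:
send_rows:
  increments:
    - [[35,-37,-20],[0,0,5],1]
    - [[70,-75,-29],[0,0,10],1]
    - [[105,-113,-29],[0,0,15],1]
    - [[140,-150,-29],[0,0,20],1]
    - [[175,-188,-29],[0,0,25],1]
    - [[210,-225,-29],[0,0,30],1]
    - [[245,-263,-29],[0,0,35],1]
    - [[280,-300,-29],[0,0,40],1]
    - [[315,-338,-29],[0,0,45],1]
    - [[350,-375,-29],[0,0,51],1]

```text
clock: 1.1
position: [0.407, -0.131, 0.2604]
tool_rot: [-3.141, -0.0, -0.533]
force: [0.3, -0.8, 0.1]
grip_width: 0.0855
finger_force: 0.0
```

```bash
python3 - <<'E'
from h import *
print(observe()['position'],observe()['tool_rot'],go([.478,.0405,.26],[np.pi,0,np.radians(-31)]))
E
```

```text
[ 0.40702236 -0.13104037  0.26039828] [-3.14148531e+00 -2.00488261e-04 -5.32536177e-01] (array([ -25.9, -183.8,    0.4]), array([-0. , -0. ,  0.5]))
```

Request:
send_rows:
  increments:
    - [[-6,-46,0],[0,0,0.5],1]
    - [[-13,-92,0],[0,0,0.5],1]
    - [[-19,-138,0],[0,0,0.5],1]
    - [[-26,-184,0],[0,0,0.5],1]
    - [[-26,-184,40],[0,0,0.5],1]
    - [[-26,-184,75],[0,0,0.5],1]
    - [[-26,-184,100],[0,0,0.5],1]
    - [[-26,-184,115],[0,0,0.5],1]
    - [[-26,-184,119],[0,0,0.5],1]
    - [[-26,-184,119],[0,0,0.5],1]

```text
clock: 2.1
position: [0.477, 0.0387, 0.1411]
tool_rot: [3.141, 0.001, -0.538]
force: [0.6, 0.6, -0.2]
grip_width: 0.0853
finger_force: 0.0
```

```bash
python3 - <<'E'
from h import *
print(observe()['position'],observe()['force'],observe()['tool_rot'])
a=grab_frame('scene');crop(a,255,80,455,250,3,'pics/s1.png')
E
```

```text
[0.47700853 0.03870252 0.14112531] [ 0.56400299  0.62224311 -0.21116579] [ 3.14106509e+00  7.17866967e-04 -5.37937811e-01]
```

View pics/s1.png

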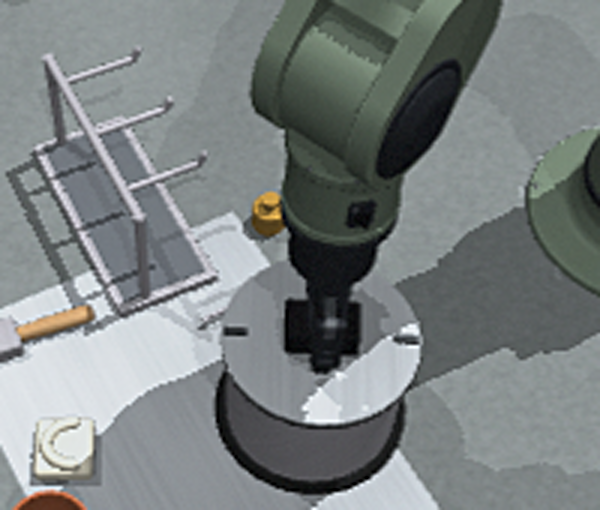

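The fingers straddle the bar centrally. Now I close on it.

Request:
send_rows:
  increments:
    - [[0,0,1],[0,0,0],-1]
    - [[0,0,1],[0,0,0],-1]
    - [[0,0,1],[0,0,0],-1]
    - [[0,0,1],[0,0,0],-1]
    - [[0,0,1],[0,0,0],-1]
    - [[0,0,1],[0,0,0],-1]
    - [[0,0,1],[0,0,0],-1]
  newtons: 100

```text
clock: 2.85
position: [0.4774, 0.0387, 0.1404]
tool_rot: [-3.141, -0.0, -0.538]
force: [0.5, -1.1, 4.2]
grip_width: 0.0426
finger_force: 103.4
```

Request:
send_rows:
  increments:
    - [[0,0,2],[0,0,0],-1]
    - [[0,0,4],[0,0,0],-1]
    - [[0,0,6],[0,0,0],-1]
    - [[0,0,8],[0,0,0],-1]
    - [[0,0,9],[0,0,0],-1]
    - [[0,0,9],[0,0,0],-1]

```text
clock: 3.45
position: [0.4774, 0.0387, 0.1322]
tool_rot: [-3.141, -0.001, -0.538]
force: [-6.3, -0.1, 28.6]
grip_width: 0.0424
finger_force: 106.6
```

Request:
send_rows:
  increments:
    - [[0,0,0],[0,0,-5],-1]
    - [[0,0,0],[0,0,-10],-1]
    - [[0,0,0],[0,0,-15],-1]
    - [[0,0,0],[0,0,-20],-1]
    - [[0,0,0],[0,0,-25],-1]
    - [[0,0,0],[0,0,-30],-1]
    - [[0,0,0],[0,0,-35],-1]
    - [[0,0,0],[0,0,-40],-1]
    - [[0,0,0],[0,0,-45],-1]
    - [[0,0,0],[0,0,-45.5],-1]

```text
clock: 4.45
position: [0.4783, 0.0389, 0.1322]
tool_rot: [-3.141, -0.002, 0.258]
force: [-1.2, 1.0, 21.2]
grip_width: 0.0425
finger_force: 105.8
```

```bash
python3 - <<'E'
from h import *
s=observe();print(s['position'],s['force'],s['moment'],s['tool_rot'],s['grip_width'])
E
```

```text
[0.47827311 0.03892077 0.13221965] [-1.24725797  1.01748133 21.1691526 ] [ 0.11406867  0.17718335 -0.52975291] [-3.14149207e+00 -2.43635165e-03  2.58277124e-01] 0.042456152862728344
```

Yaw is now 0.258, a 45.6° turn. Now I lift straight up.

Request:
send_rows:
  increments:
    - [[0,0,-4],[0,0,0],-1]
    - [[0,0,-10],[0,0,0],-1]
    - [[0,0,-20],[0,0,0],-1]
    - [[0,0,-35],[0,0,0],-1]
    - [[0,0,-55],[0,0,0],-1]
    - [[0,0,-75],[0,0,0],-1]
    - [[0,0,-80],[0,0,0],-1]

```text
clock: 5.15
position: [0.4774, 0.0387, 0.2128]
tool_rot: [3.141, -0.001, 0.256]
force: [-0.2, -0.1, -4.3]
grip_width: 0.0425
finger_force: 102.6
```

```bash
python3 - <<'E'
from h import *
s=observe();print(s['position'],s['force'],s['moment'],s['tool_rot'],s['grip_width'])
print(go([.471,.385,.1322+.08],[np.pi,0,.258]))
a=grab_frame('scene');crop(a,300,100,480,260,3.5,'pics/s2.png')
E
```

```text
[0.47740211 0.03869756 0.21277421] [-0.19818876 -0.10097431 -4.28944523] [ 0.01425135  0.00789321 -0.04531657] [ 3.14126714e+00 -1.33066901e-03  2.55953175e-01] 0.042470365847851126
(array([  81.5, -336.6,    0.6]), array([ 0. , -0.1, -0.1]))
```

View pics/s2.png

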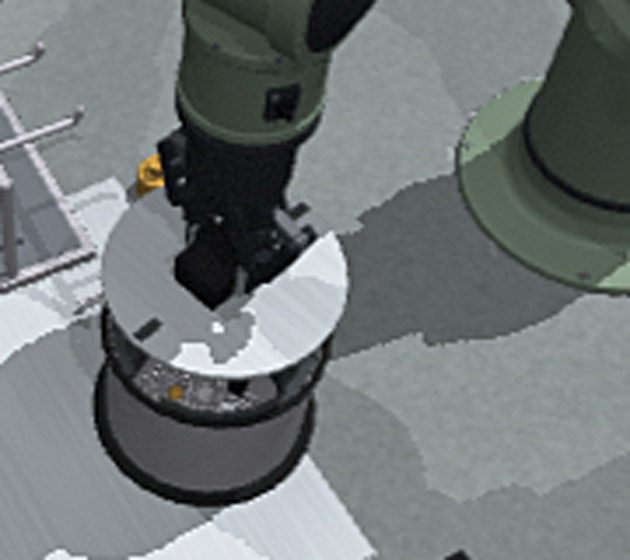

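The cap is free and held, and the basket tops show inside the pot. Carry it to the mat.

Request:
send_rows:
  increments:
    - [[8,-34,0],[0,0,0],-1]
    - [[16,-67,0],[0,0,0],-1]
    - [[25,-101,0],[0,0,0],-1]
    - [[33,-135,0],[0,0,0],-1]
    - [[41,-168,0],[0,0,0],-1]
    - [[49,-202,0],[0,0,0],-1]
    - [[57,-236,0],[0,0,0],-1]
    - [[65,-269,20],[0,0,0],-1]
    - [[73,-303,40],[0,0,0],-1]
    - [[82,-337,60],[0,0,0],-1]

```text
clock: 6.2
position: [0.4704, 0.3863, 0.1491]
tool_rot: [3.141, 0.002, 0.256]
force: [0.9, -0.5, -3.9]
grip_width: 0.0427
finger_force: 102.9
```

```bash
python3 - <<'E'
from h import *
s=observe();print(s['position'],s['force'],s['grip_width'],go([.471,.385,.036],[np.pi,0,.256]))
E
```

```text
[0.47038431 0.38627432 0.14908247] [ 0.85199195 -0.53985177 -3.91783728] 0.042685144891443066 (array([  0.5,   1.3, 113.1]), array([0.1, 0.1, 0. ]))
```

Request:
send_rows:
  increments:
    - [[0,0,25],[0,0,0],-1]
    - [[0,0,50],[0,0,0],-1]
    - [[0,0,75],[0,0,0],-1]
    - [[0,0,95],[0,0,0],-1]
    - [[0,0,105],[0,0,0],-1]
    - [[0,0,111],[0,0,0],-1]
    - [[0,0,114],[0,0,0],-1]
    - [[0,0,116],[0,0,0],-1]
    - [[0,0,116],[0,0,0],-1]

```text
clock: 7.1
position: [0.4714, 0.3856, 0.0357]
tool_rot: [-3.141, -0.001, 0.256]
force: [-0.5, -0.6, -3.3]
grip_width: 0.0423
finger_force: 106.2
```

Request:
send_rows:
  increments:
    - [[0,0,1],[0,0,0],-1]
    - [[0,0,2],[0,0,0],-1]
    - [[0,0,3],[0,0,0],-1]
    - [[0,0,3],[0,0,0],-1]

```text
clock: 7.5
position: [0.4714, 0.3855, 0.0333]
tool_rot: [3.142, -0.001, 0.256]
force: [-3.8, -3.4, 12.9]
grip_width: 0.0427
finger_force: 108.9
```

Contact at z = 0.0333, against an expected 0.0325. Release, rise and clear the view.

Request:
send_rows:
  increments:
    - [[0,0,0],[0,0,0],1]
    - [[0,0,0],[0,0,0],1]
    - [[0,0,0],[0,0,0],1]
    - [[0,0,-1],[0,0,0],1]
    - [[0,0,-20],[0,0,0],1]
    - [[0,0,-50],[0,0,0],1]
    - [[0,0,-100],[0,0,0],1]
    - [[0,0,-140],[0,0,0],1]
    - [[0,0,-180],[0,0,0],1]
    - [[0,0,-220],[0,0,0],1]
  newtons: 60

```text
clock: 8.5
position: [0.471, 0.3853, 0.2542]
tool_rot: [-3.141, -0.0, 0.256]
force: [0.1, 0.7, 0.1]
grip_width: 0.0856
finger_force: 0.0
```

```bash
python3 - <<'E'
from h import *
print(observe()['position'])
a=grab_frame('scene');b=grab_frame('top')
cv2.imwrite('pics/raw_s3.png',a);cv2.imwrite('pics/raw_t3.png',b)
A=cv2.resize(a[155:255,310:410],None,fx=4,fy=4,interpolation=cv2.INTER_CUBIC)
B=cv2.resize(b[200:300,250:350],None,fx=4,fy=4,interpolation=cv2.INTER_CUBIC)
cv2.imwrite('pics/p3.png',np.hstack([A,B]))
E
```

```text
[0.4709792  0.38527408 0.25422119]
```

View pics/p3.png

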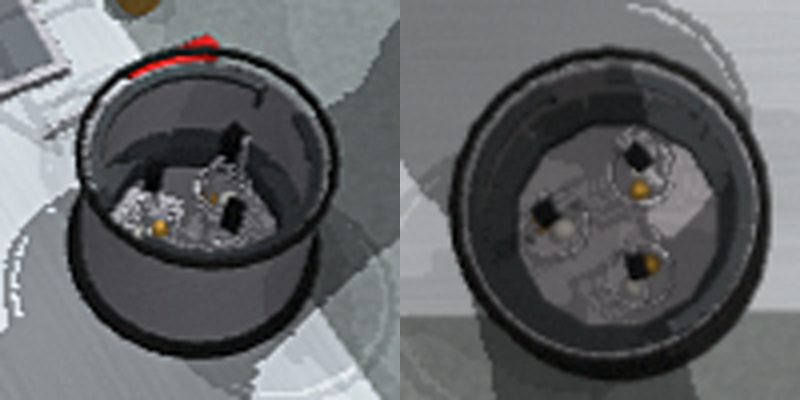

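Three baskets are in the pot. The tab tops in the top crop are at about (238,152), (146,210) and (238,262), and in the scene crop at (235,128), (152,168) and (232,200). To get the loop directions, I'll rectify both views to the crossbar plane.

```bash
cat >> h.py <<'E'
def rect(im,n,x,y,z,half=.075,k=4):  # top-down map: up=+x, left=+y ; k px/mm
    N=int(2*half*1000*k); g=(np.arange(N)-N/2+.5)/k/1000
    Y,X=np.meshgrid(y-g,x-g)
    m=px(n,np.c_[X.ravel(),Y.ravel(),np.full(N*N,z)]).astype(np.float32).reshape(N,N,2)
    return cv2.remap(im,m[...,0],m[...,1],cv2.INTER_CUBIC)
E
python3 - <<'E'
from h import *
np.set_printoptions(precision=4,suppress=True)
a=cv2.imread('pics/raw_s3.png');b=cv2.imread('pics/raw_t3.png')
q=lambda v:np.array(v)/4
print(at('top',q([[238,154],[146,211],[238,263]])+[249.6,199.6],.12))
print(at('scene',q([[235,130],[152,170],[232,203]])+[309.6,154.6],.12))
o=np.hstack([rect(a,'scene',.478,.04,.09,.05,4),rect(b,'top',.478,.04,.09,.05,4)])
o=cv2.convertScaleAbs(o,alpha=1.5,beta=-20)
cv2.imwrite('pics/r3.png',o)
E
```

```text
[[0.5096 0.0241 0.12  ]
 [0.4763 0.0792 0.12  ]
 [0.4448 0.0247 0.12  ]]
[[0.4435 0.0259 0.12  ]
 [0.5142 0.0275 0.12  ]
 [0.4778 0.078  0.12  ]]
```

View pics/r3.png

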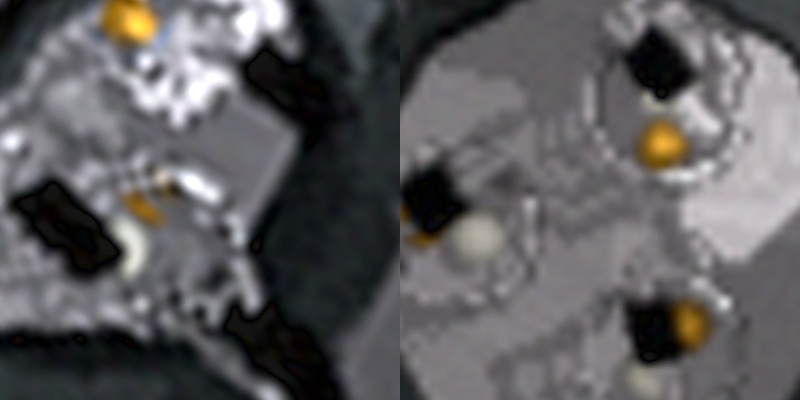

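```bash
python3 - <<'E'
from h import *
np.set_printoptions(precision=4,suppress=True)
a=cv2.imread('pics/raw_s3.png');b=cv2.imread('pics/raw_t3.png')
B=[(.511,.0255,42),(.477,.0785,45),(.444,.025,8)]
rows=[]
def cell(im,n,c,yaws):
    u=px(n,[c[0],c[1],.085])[0].round().astype(int); w,h=10,11
    x0,y0=u[0]-w,u[1]-h; k=9
    o=cv2.resize(im[y0:y0+2*h,x0:x0+2*w],None,fx=k,fy=k,interpolation=cv2.INTER_LANCZOS4)
    o=cv2.convertScaleAbs(o,alpha=1.3)
    for y,col in yaws:
        d=np.array([-np.sin(np.radians(y)),np.cos(np.radians(y)),0]);c0=np.array([c[0],c[1],.065])
        P=[c0+d*s*.0155+[0,0,z] for s,z in((-1,-.025),(-1,.025),(1,.025),(1,-.025))]+[c0+[0,0,.025],c0+[0,0,.055]]
        q=((px(n,P)-[x0,y0]+.5)*k).astype(int)
        cv2.polylines(o,[q[:4].reshape(-1,1,2)],False,col,1)
    return o
for c in B:
    rows.append(np.hstack([cell(a,'scene',c,[]),cell(a,'scene',c,[(c[2],(0,255,0)),(c[2]+90,(0,0,255))]),cell(b,'top',c,[]),cell(b,'top',c,[(c[2],(0,255,0)),(c[2]+90,(0,0,255))])]))
cv2.imwrite('pics/o3.png',np.vstack(rows))
g=cv2.cvtColor(a,6).astype(np.float32);gt=cv2.cvtColor(b,6).astype(np.float32)
print('cam',[(-K(n)[2][:3,:3].T@K(n)[2][:3,3]) for n in('scene','top')])
E
```

```text
cam [array([0.85  , 0.513 , 1.0567]), array([ 0.3659, -0.0041,  1.1891])]
```

View pics/o3.png

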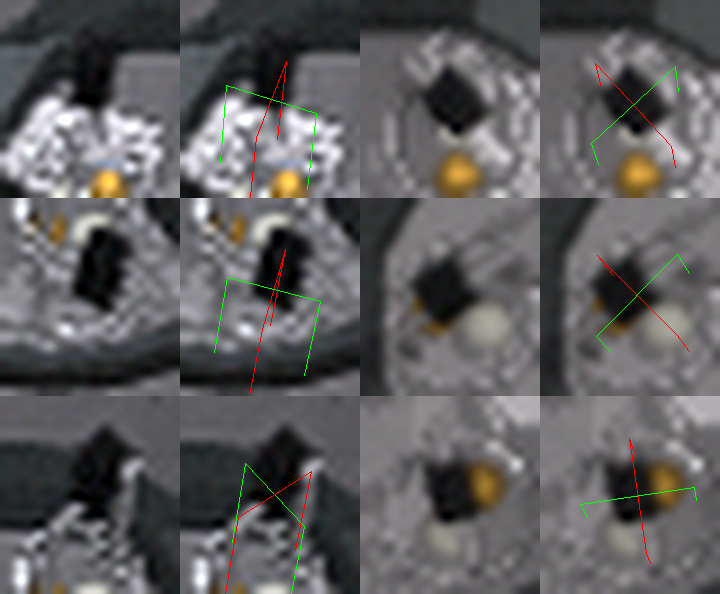

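From the overlays:
- **Basket A:** loop along the red line, yaw −48°. The bright wire ends match.
- **Basket B:** loop along green, yaw 45°. The wire splits the orange ball while the white one is unobstructed.
- **Basket C:** loop along red, yaw −82°.

Grip width (14 mm, not 12) will confirm each one.

```bash
python3 - <<'E'
from h import *
print(observe()['qpos'].round(2),go([.5105,.0245,.235],[np.pi,0,np.radians(-48)]))
E
```

```text
[-0.45  0.5  -0.49  1.6   0.26  1.1  -2.32] (array([-55. , 360.4,  21.1]), array([-0.4, -0.2, 62.7]))
```

Joint 7 is near its lower limit there, so I'll use the half-turn equivalents: A at 132°, C at 98°, B at 45°.

```bash
python3 - <<'E'
from h import *
print(go([.5105,.0245,.235],[np.pi,0,np.radians(132)]))
E
```

```text
(array([-55. , 360.4,  21.1]), array([   0.3,   -0.4, -117.3]))
```

Request:
send_rows:
  increments:
    - [[-5,36,2],[0,0,-8],-0.39]
    - [[-11,72,4],[0,0,-16],-0.39]
    - [[-16,108,6],[0,0,-24],-0.39]
    - [[-22,144,8],[0,0,-32],-0.39]
    - [[-27,180,10],[0,0,-40],-0.39]
    - [[-33,216,12],[0,0,-48],-0.39]
    - [[-38,252,14],[0,0,-56],-0.39]
    - [[-44,288,16],[0,0,-64],-0.39]
    - [[-50,324,18],[0,0,-72],-0.39]
    - [[-55,360,21],[0,0,-80],-0.39]

```text
clock: 9.6
position: [0.509, 0.0217, 0.2311]
tool_rot: [3.141, 0.0, 1.658]
force: [1.0, -0.8, 0.8]
grip_width: 0.0259
finger_force: 0.0
```

```bash
python3 - <<'E'
from h import *
print(observe()['qpos'].round(2),observe()['grip_width'],observe()['position'],go([.5105,.0245,.125],[np.pi,0,np.radians(132)]))
E
```

```text
[ 0.42  0.42 -0.76  1.87  0.35  0.98 -0.41] 0.025901377220140458 [0.50898836 0.02170529 0.23112965] (array([  2.7,   1.7, 106.1]), array([  0.,   0., -37.]))
```

Request:
send_rows:
  increments:
    - [[1,1,5],[0,0,-8],-0.39]
    - [[3,2,10],[0,0,-16],-0.39]
    - [[3,2,20],[0,0,-24],-0.39]
    - [[3,2,40],[0,0,-32],-0.39]
    - [[3,2,60],[0,0,-37],-0.39]
    - [[3,2,80],[0,0,-37],-0.39]
    - [[3,2,100],[0,0,-37],-0.39]
    - [[3,2,105],[0,0,-37],-0.39]
    - [[3,2,105],[0,0,-37],-0.39]

```text
clock: 10.5
position: [0.5106, 0.0266, 0.126]
tool_rot: [-3.141, -0.001, 2.298]
force: [0.7, 0.4, 0.3]
grip_width: 0.0259
finger_force: 0.0
```

```bash
python3 - <<'E'
from h import *
s=observe();print(s['position'],s['tool_rot'],s['force'])
a=grab_frame('scene');b=grab_frame('top')
A=cv2.resize(a[155:255,310:410],None,fx=4,fy=4,interpolation=cv2.INTER_CUBIC)
B=cv2.resize(b[200:300,250:350],None,fx=4,fy=4,interpolation=cv2.INTER_CUBIC)
cv2.imwrite('pics/p4.png',np.hstack([A,B]))
E
```

```text
[0.51055166 0.026588   0.12596061] [-3.14090795e+00 -9.63667895e-04  2.29841369e+00] [0.745722   0.37446047 0.2532539 ]
```

View pics/p4.png

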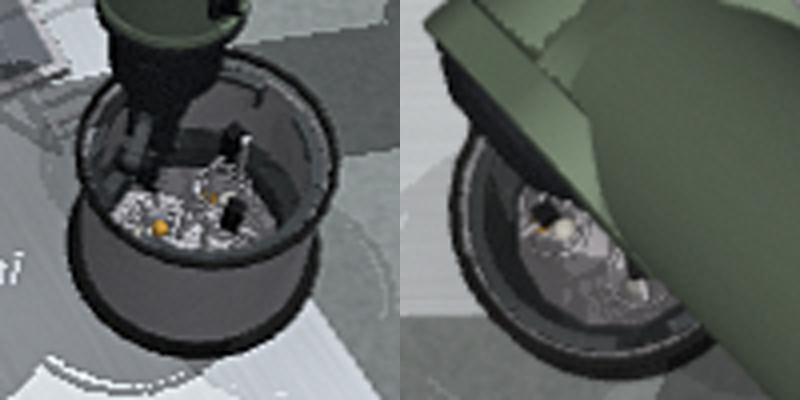

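The gripper sits right over tab A. Small correction, descend slowly and grip.

Request:
send_rows:
  increments:
    - [[-1,-1,6],[0,0,0],-0.39]
    - [[-1,-1,12],[0,0,0],-0.39]
    - [[-1,-1,18],[0,0,0],-0.39]
    - [[-1,-1,24],[0,0,0],-0.39]
    - [[-1,-1,29],[0,0,0],-0.39]
    - [[-1,-1,31.5],[0,0,0],-0.39]
    - [[-1,-1,31.5],[0,0,0],-0.39]
    - [[-1,-1,31.5],[0,0,0],-1]
    - [[-1,-1,31.5],[0,0,0],-1]
    - [[-1,-1,31.5],[0,0,0],-1]
  newtons: 50

```text
clock: 11.6
position: [0.5109, 0.025, 0.095]
tool_rot: [3.141, 0.0, 2.298]
force: [-0.2, 0.9, -0.3]
grip_width: 0.0131
finger_force: 51.5
```

Request:
send_rows:
  increments:
    - [[0,0,0],[0,0,0],-1]
    - [[0,0,0],[0,0,0],-1]
    - [[0,0,-3],[0,0,0],-1]
    - [[0,0,-8],[0,0,0],-1]

```text
clock: 12.0
position: [0.5107, 0.025, 0.103]
tool_rot: [-3.141, -0.0, 2.298]
force: [0.2, -0.6, -1.1]
grip_width: 0.013
finger_force: 51.5
```

Width 13.0 mm means the 14 mm faces (the bar's 44 mm read 42.5), so the orientation is confirmed. Lift and carry to the far hook.

Request:
send_rows:
  increments:
    - [[0,0,-20],[0,0,0],-1]
    - [[0,0,-45],[0,0,0],-1]
    - [[0,0,-75],[0,0,0],-1]
    - [[0,0,-110],[0,0,0],-1]
    - [[0,0,-145],[0,0,0],-1]
    - [[0,0,-170],[0,0,0],-1]
    - [[0,0,-172],[0,0,0],-1]

```text
clock: 12.7
position: [0.5118, 0.0254, 0.278]
tool_rot: [3.138, 0.003, 2.298]
force: [0.7, 0.8, -0.8]
grip_width: 0.013
finger_force: 51.6
```

```bash
python3 - <<'E'
from h import *
s=observe();print(s['qpos'].round(2),s['grip_width'],s['position'],s['force'],go([.418,-.364,.275],[np.pi,0,np.radians(176.5)]))
E
```

```text
[ 0.55  0.42 -0.95  1.81  0.38  1.11  0.2 ] 0.012954554253452325 [0.51179499 0.02539903 0.27800396] [ 0.70714062  0.75986493 -0.81595734] (array([-228.5, -328.9,    2.7]), array([  0.1,   0.2, -44.8]))
```

Request:
send_rows:
  increments:
    - [[-20,-29,0],[0,0,-4],-1]
    - [[-43,-62,0],[0,0,-9],-1]
    - [[-68,-98,0],[0,0,-14],-1]
    - [[-93,-134,0],[0,0,-19],-1]
    - [[-118,-170,0],[0,0,-24],-1]
    - [[-143,-206,0],[0,0,-29],-1]
    - [[-168,-242,0],[0,0,-34],-1]
    - [[-193,-278,0],[0,0,-39],-1]
    - [[-214,-308,1],[0,0,-43],-1]
    - [[-228,-329,2],[0,0,-44.8],-1]

```text
clock: 13.7
position: [0.4152, -0.3666, 0.2721]
tool_rot: [3.141, -0.001, 3.08]
force: [0.0, 0.7, -0.3]
grip_width: 0.0128
finger_force: 51.6
```

```bash
python3 - <<'E'
from h import *
s=observe();print(s['qpos'].round(2),s['grip_width'],s['position'],s['force'],go([.418,-.364,.180],[np.pi,0,np.radians(176.5)]))
E
```

```text
[ 1.35  0.55 -1.06  1.7   0.52  1.2   1.66] 0.012782832269513485 [ 0.4151782  -0.36661688  0.27211544] [ 0.0079687   0.72956707 -0.25940792] (array([-2.7,  2.7, 92.1]), array([ 0., -0., -0.]))
```

Request:
send_rows:
  increments:
    - [[-3,3,20],[0,0,0],-1]
    - [[-3,3,45],[0,0,0],-1]
    - [[-3,3,70],[0,0,0],-1]
    - [[-3,3,88],[0,0,0],-1]
    - [[-3,3,92],[0,0,0],-1]
    - [[-3,3,92],[0,0,0],-1]

```text
clock: 14.3
position: [0.4197, -0.3609, 0.1806]
tool_rot: [3.141, -0.001, 3.08]
force: [0.1, 0.3, -0.7]
grip_width: 0.0126
finger_force: 51.6
```

```bash
python3 - <<'E'
from h import *
s=observe();print(s['position'],s['tool_rot'],s['grip_width'])
a=grab_frame('scene');b=grab_frame('top')
A=cv2.resize(a[80:180,230:330],None,fx=4,fy=4,interpolation=cv2.INTER_CUBIC)
B=cv2.resize(b[190:290,400:500],None,fx=4,fy=4,interpolation=cv2.INTER_CUBIC)
cv2.imwrite('pics/p5.png',np.hstack([A,B]))
E
```

```text
[ 0.41972011 -0.36094603  0.18061307] [ 3.14077678e+00 -5.37591296e-04  3.08035845e+00] 0.012584130395480703
```

View pics/p5.png

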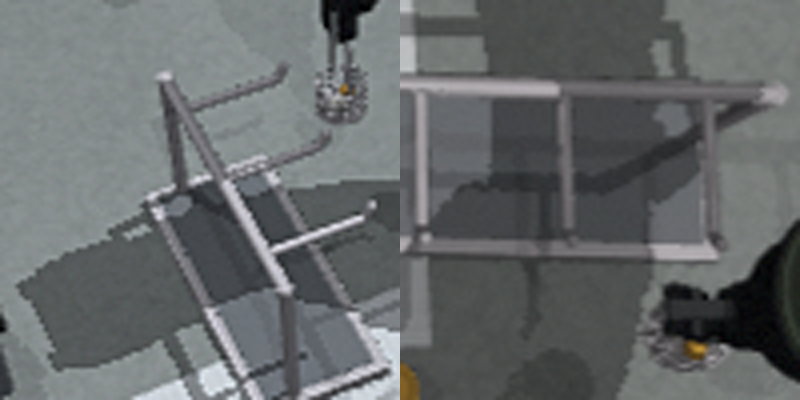

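```bash
python3 - <<'E'
from h import *
np.set_printoptions(precision=1,suppress=True)
P=[.4197,-.361]
print('top',(px('top',[P+[.095],P+[.125],P+[.205]])-[400,190])*4+[400,0])
print('scene',(px('scene',[P+[.095],P+[.125],P+[.205]])-[230,80])*4)
h=np.array([.503,-.369]);e=np.array([np.cos(np.radians(-4)),np.sin(np.radians(-4))]);n=np.array([-e[1],e[0]])
for k in(0,.085,.170):
    q=h+n*k
    L=[list(q-e*.037)+[.161],list(q+e*.055)+[.15]]
    print('hook',k,(px('top',L)-[400,190])*4+[400,0],(px('scene',L)-[230,80])*4)
E
```

```text
top [[677.9 336.3]
 [694.3 333.5]
 [742.8 325.1]]
scene [[340.7 105.2]
 [340.   79.5]
 [338.2   5.5]]
hook 0 [[717.3 247.9]
 [707.7  93.7]] [[286.3  61.8]
 [183.1 104.5]]
hook 0.085 [[569.  239.9]
 [563.6  86.1]] [[326.4 130.4]
 [220.  175.1]]
hook 0.17 [[420.7 231.9]
 [419.5  78.4]] [[369.4 203.9]
 [259.5 250.7]]
```

The picture agrees with the model to 1–2 mm, with the hook tip ahead of the basket. I slide the loop onto the far hook, then lower.

```bash
python3 - <<'E'
from h import *
print(go([.42,-.365,.18]),go([.499,-.370,.18]),go([.499,-.370,.155]))
E
```

```text
(array([-0.1, -3.7,  1.6]), None) (array([-79.2,  -3.8,   1.7]), None) (array([-79.2,  -3.8,  26.7]), None)
```

Request:
send_rows:
  increments:
    - [[0,-4,0],[0,0,0],-1]
    - [[-15,-4,0],[0,0,0],-1]
    - [[-30,-4,0],[0,0,0],-1]
    - [[-45,-4,0],[0,0,0],-1]
    - [[-60,-4,0],[0,0,0],-1]
    - [[-72,-4,0],[0,0,0],-1]
    - [[-79,-4,0],[0,0,0],-1]
    - [[-79,-4,0],[0,0,0],-1]

```text
clock: 15.2
position: [0.499, -0.37, 0.1809]
tool_rot: [3.141, 0.0, 3.08]
force: [-0.2, 0.4, 0.2]
grip_width: 0.013
finger_force: 51.6
```

Request:
send_rows:
  increments:
    - [[0,0,5],[0,0,0],-1]
    - [[0,0,10],[0,0,0],-1]
    - [[0,0,15],[0,0,0],-1]
    - [[0,0,19],[0,0,0],-1]
    - [[0,0,22],[0,0,0],-1]
    - [[0,0,22],[0,0,0],-1]

```text
clock: 15.8
position: [0.4982, -0.3701, 0.1583]
tool_rot: [3.141, -0.0, 3.08]
force: [0.8, -0.9, -0.2]
grip_width: 0.0127
finger_force: 51.6
```

Request:
send_rows:
  increments:
    - [[0,0,1],[0,0,0],-1]
    - [[0,0,2],[0,0,0],-1]
    - [[0,0,2],[0,0,0],-1]

```text
clock: 16.1
position: [0.4984, -0.3701, 0.1568]
tool_rot: [-3.142, 0.0, 3.08]
force: [-0.5, -0.5, -0.3]
grip_width: 0.0128
finger_force: 51.6
```

Request:
send_rows:
  increments:
    - [[0,0,1],[0,0,0],-1]
    - [[0,0,2],[0,0,0],-1]
    - [[0,0,3],[0,0,0],-1]
    - [[0,0,3],[0,0,0],-1]

```text
clock: 16.5
position: [0.4988, -0.3702, 0.1554]
tool_rot: [-3.14, 0.001, 3.08]
force: [-7.6, 3.0, 23.6]
grip_width: 0.0129
finger_force: 55.1
```

Contact (crossbar on the hook). Ease off, open slightly and rise.

Request:
send_rows:
  increments:
    - [[0,0,-2],[0,0,0],-1]
    - [[0,0,-2],[0,0,0],-0.4]
    - [[0,0,-2],[0,0,0],-0.4]
    - [[0,0,-2],[0,0,0],-0.4]
    - [[0,0,-10],[0,0,0],-0.4]
    - [[0,0,-30],[0,0,0],-0.4]
    - [[0,0,-60],[0,0,0],-0.4]
    - [[0,0,-90],[0,0,0],-0.4]
    - [[0,0,-110],[0,0,0],-0.4]

```text
clock: 17.4
position: [0.4988, -0.37, 0.2664]
tool_rot: [-3.141, 0.002, 3.08]
force: [0.3, 0.5, 0.1]
grip_width: 0.0259
finger_force: 0.0
```

```bash
python3 - <<'E'
from h import *
s=observe();print(s['position'],s['qpos'].round(2),s['grip_width'],go([.4455,.025,.25],[np.pi,0,np.radians(98)]))
E
```

```text
[ 0.4988455  -0.36997797  0.26637256] [ 1.17  0.66 -1.    1.54  0.57  1.26  1.59] 0.025852916976377694 (array([ 77.5, 391. ,  16. ]), array([ 0. ,  0.1, 78.5]))
```

Request:
send_rows:
  increments:
    - [[6,28,0],[0,0,6],-0.39]
    - [[11,56,2],[0,0,12],-0.39]
    - [[17,84,4],[0,0,18],-0.39]
    - [[22,112,6],[0,0,24],-0.39]
    - [[28,140,8],[0,0,31],-0.39]
    - [[33,168,9],[0,0,39],-0.39]
    - [[39,196,10],[0,0,47],-0.39]
    - [[44,224,11],[0,0,55],-0.39]
    - [[50,250,12],[0,0,63],-0.39]
    - [[54,270,12],[0,0,71],-0.39]

```text
clock: 18.4
position: [0.4609, -0.0956, 0.2523]
tool_rot: [3.141, 0.0, 1.836]
force: [1.0, 0.3, -0.9]
grip_width: 0.0262
finger_force: 0.0
```

```bash
python3 - <<'E'
from h import *
s=observe();print(s['position'],go([.4455,.025,.126],[np.pi,0,np.radians(98)]))
a=grab_frame('scene');b=grab_frame('top')
cv2.imwrite('pics/raw_s6.png',a);cv2.imwrite('pics/raw_t6.png',b)
A=cv2.resize(a[80:245,245:410],None,fx=2.4,fy=2.4,interpolation=cv2.INTER_CUBIC)
B=cv2.resize(b[190:300,250:500],None,fx=1.6*2,fy=3.2,interpolation=cv2.INTER_CUBIC)[:, :800]
A=cv2.resize(a[80:245,245:410],(352,352),interpolation=cv2.INTER_CUBIC)
B=cv2.resize(b[200:300,250:350],(352,352),interpolation=cv2.INTER_CUBIC)
cv2.imwrite('pics/p6.png',np.hstack([A,B]))
E
```

```text
[ 0.4608655  -0.09557525  0.25233748] (array([120.4,  16.7, 126.3]), array([0. , 0. , 7.2]))
```

View pics/p6.png

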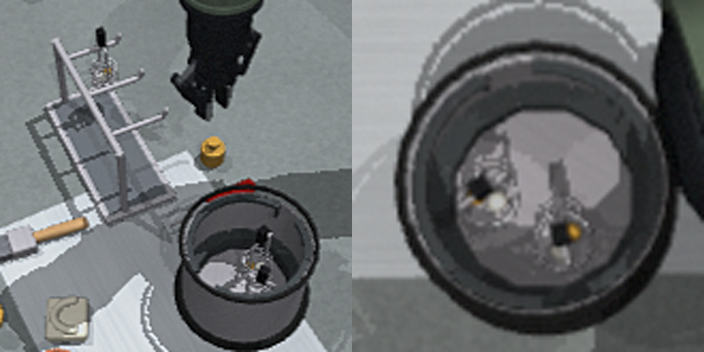

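Basket A hangs on the far hook, and B and C look unmoved. I have two views left, so from here I'll check tab positions numerically by dark-blob centroids.

```bash
cat >> h.py <<'E'
def blobs(im,n,z,c=(.478,.04),r=.062,thr=45,dz=.12):
    u=px(n,[c[0],c[1],.05])[0]; g=im.max(2)
    m=np.zeros(g.shape,np.uint8); ang=np.linspace(0,6.283,60)
    poly=px(n,np.c_[c[0]+r*np.cos(ang),c[1]+r*np.sin(ang),np.full(60,z)]).round().astype(np.int32)
    cv2.fillPoly(m,[poly],1)
    k,l,st,ce=cv2.connectedComponentsWithStats(((g<thr)&(m>0)).astype(np.uint8))
    return [(st[i,4],ce[i].round(1),at(n,[ce[i]],dz)[0].round(4)) for i in range(1,k) if st[i,4]>=8]
E
python3 - <<'E'
from h import *
for f in('pics/raw_t3.png','pics/raw_t6.png'):
    for thr in(30,40):print(f,thr,*blobs(cv2.imread(f),'top',.1,r=.055,thr=thr,dz=.112),sep='\n ')
E
```

```text
pics/raw_t3.png
 30
 (np.int32(29), array([296.7, 231.9]), array([0.5262, 0.0542, 0.112 ]))
 (np.int32(26), array([308.9, 239. ]), array([0.5084, 0.0249, 0.112 ]))
 (np.int32(26), array([285.8, 253.1]), array([0.4754, 0.0805, 0.112 ]))
 (np.int32(22), array([308.7, 266.3]), array([0.4432, 0.026 , 0.112 ]))
pics/raw_t3.png
 40
 (np.int32(29), array([296.7, 231.9]), array([0.5262, 0.0542, 0.112 ]))
 (np.int32(30), array([308.9, 239. ]), array([0.5085, 0.0249, 0.112 ]))
 (np.int32(32), array([285.9, 253.1]), array([0.4754, 0.0802, 0.112 ]))
 (np.int32(27), array([308.7, 266.3]), array([0.4433, 0.026 , 0.112 ]))
pics/raw_t6.png
 30
 (np.int32(12), array([286.2, 253.3]), array([0.4748, 0.0794, 0.112 ]))
 (np.int32(16), array([308.4, 266.7]), array([0.4423, 0.0266, 0.112 ]))
pics/raw_t6.png
 40
 (np.int32(16), array([301.5, 230.3]), array([0.5299, 0.0426, 0.112 ]))
 (np.int32(24), array([285.9, 253. ]), array([0.4755, 0.0802, 0.112 ]))
 (np.int32(23), array([308.6, 266.3]), array([0.4431, 0.0261, 0.112 ]))
```

```bash
python3 - <<'E'
from h import *
print(go([.4445,.026,.0945],[np.pi,0,np.radians(98)]))
E
```

```text
(array([120.8,  15.9, 158.1]), array([0.1, 0. , 7.4]))
```

Request:
send_rows:
  increments:
    - [[40,5,0],[0,0,4],-0.39]
    - [[80,10,0],[0,0,7.4],-0.39]
    - [[112,15,0],[0,0,7.4],-0.39]
    - [[121,16,20],[0,0,7.4],-0.39]
    - [[121,16,50],[0,0,7.4],-0.39]
    - [[121,16,85],[0,0,7.4],-0.39]
    - [[121,16,110],[0,0,7.4],-0.39]
    - [[121,16,123],[0,0,7.4],-0.39]
    - [[121,16,126],[0,0,7.4],-0.39]
    - [[121,16,126],[0,0,7.4],-0.39]

```text
clock: 19.5
position: [0.4447, 0.0236, 0.1263]
tool_rot: [3.141, -0.0, 1.712]
force: [-0.8, -0.6, 0.1]
grip_width: 0.026
finger_force: 0.0
```

```bash
python3 - <<'E'
from h import *
s=observe();print(s['force'],s['position'],go([.4445,.026,.0945],[np.pi,0,np.radians(98)]))
E
```

```text
[-0.76643749 -0.60975037  0.10582363] [0.44467883 0.02357994 0.12630763] (array([ 2.4,  0.2, 31.8]), array([ 0. , -0. ,  0.1]))
```

Request:
send_rows:
  increments:
    - [[2,0,6],[0,0,0],-0.39]
    - [[2,0,12],[0,0,0],-0.39]
    - [[2,0,18],[0,0,0],-0.39]
    - [[2,0,24],[0,0,0],-0.39]
    - [[2,0,29],[0,0,0],-0.39]
    - [[2,0,31.5],[0,0,0],-0.39]
    - [[2,0,31.5],[0,0,0],-0.39]
    - [[2,0,31.5],[0,0,0],-1]
    - [[2,0,31.5],[0,0,0],-1]
    - [[2,0,31.5],[0,0,0],-1]

```text
clock: 20.5
position: [0.4441, 0.0255, 0.0944]
tool_rot: [3.141, 0.0, 1.712]
force: [0.2, 0.0, -0.7]
grip_width: 0.0132
finger_force: 49.6
```

Request:
send_rows:
  increments:
    - [[0,0,0],[0,0,0],-1]
    - [[0,0,0],[0,0,0],-1]
    - [[0,0,-3],[0,0,0],-1]
    - [[0,0,-8],[0,0,0],-1]

```text
clock: 20.9
position: [0.4439, 0.0256, 0.1025]
tool_rot: [-3.141, -0.0, 1.712]
force: [0.2, -0.0, 0.2]
grip_width: 0.013
finger_force: 49.6
```

C is gripped across the right faces (13.0 mm). Lift.

Request:
send_rows:
  increments:
    - [[0,0,-20],[0,0,0],-1]
    - [[0,0,-45],[0,0,0],-1]
    - [[0,0,-75],[0,0,0],-1]
    - [[0,0,-110],[0,0,0],-1]
    - [[0,0,-145],[0,0,0],-1]
    - [[0,0,-170],[0,0,0],-1]
    - [[0,0,-172],[0,0,0],-1]

```text
clock: 21.6
position: [0.445, 0.0259, 0.2772]
tool_rot: [3.137, 0.001, 1.711]
force: [0.4, 0.0, -2.1]
grip_width: 0.0131
finger_force: 49.7
```

```bash
python3 - <<'E'
from h import *
s=observe();print(s['qpos'].round(2),s['grip_width'],s['position'],s['force'],go([.424,-.281,.275],[np.pi,0,np.radians(176.5)]))
E
```

```text
[ 0.56  0.27 -0.89  1.96  0.24  1.02 -0.3 ] 0.013125395084806705 [0.44498239 0.02585487 0.27724513] [ 0.387616    0.00897475 -2.14927466] (array([-300.9,  -63.8,    2.3]), array([  0.2,   0.2, -78.4]))
```

Request:
send_rows:
  increments:
    - [[-30,-6,0],[0,0,-8],-1]
    - [[-60,-12,0],[0,0,-16],-1]
    - [[-90,-19,0],[0,0,-24],-1]
    - [[-120,-25,0],[0,0,-32],-1]
    - [[-150,-32,0],[0,0,-40],-1]
    - [[-180,-38,0],[0,0,-48],-1]
    - [[-210,-45,0],[0,0,-56],-1]
    - [[-240,-51,0],[0,0,-64],-1]
    - [[-270,-58,0],[0,0,-72],-1]
    - [[-301,-64,0],[0,0,-78.4],-1]

```text
clock: 22.6
position: [0.4223, -0.2825, 0.2739]
tool_rot: [3.141, -0.001, 3.086]
force: [-0.5, 0.3, -0.0]
grip_width: 0.0129
finger_force: 49.7
```

```bash
python3 - <<'E'
from h import *
s=observe();print(s['grip_width'],s['position'],s['force'],go([.424,-.281,.181],[np.pi,0,np.radians(176.5)]))
E
```

```text
0.012867958924313088 [ 0.42227117 -0.28249353  0.27386116] [-0.45215566  0.3189809  -0.02397723] (array([-1.7,  1.6, 92.9]), array([ 0. , -0. ,  0.3]))
```

Request:
send_rows:
  increments:
    - [[0,1,20],[0,0,0],-1]
    - [[0,1,45],[0,0,0],-1]
    - [[0,1,70],[0,0,0],-1]
    - [[0,1,88],[0,0,0],-1]
    - [[0,1,93],[0,0,0],-1]
    - [[0,1,93],[0,0,0],-1]

```text
clock: 23.2
position: [0.4227, -0.2801, 0.1809]
tool_rot: [3.141, -0.001, 3.081]
force: [-0.1, -0.1, 1.1]
grip_width: 0.0129
finger_force: 49.7
```

```bash
python3 - <<'E'
from h import *
s=observe();print(s['grip_width'],s['position'],s['tool_rot'],go([.424,-.2805,.181]),go([.504,-.2855,.181]))
E
```

```text
0.012930779729263323 [ 0.42273042 -0.28005984  0.18091383] [ 3.14069778e+00 -9.03294124e-04  3.08056380e+00] (array([-1.3, -0.4, -0.1]), None) (array([-81.4,  -0.5,  -0.2]), None)
```

Request:
send_rows:
  increments:
    - [[-13,-1,0],[0,0,0],-1]
    - [[-28,-1,0],[0,0,0],-1]
    - [[-43,-1,0],[0,0,0],-1]
    - [[-58,-1,0],[0,0,0],-1]
    - [[-72,-1,0],[0,0,0],-1]
    - [[-81,-1,0],[0,0,0],-1]
    - [[-81,-1,0],[0,0,0],-1]

```text
clock: 23.9
position: [0.5052, -0.2861, 0.1818]
tool_rot: [3.141, 0.001, 3.081]
force: [-0.9, 0.9, -0.3]
grip_width: 0.013
finger_force: 49.7
```

Request:
send_rows:
  increments:
    - [[0,0,6],[0,0,0],-1]
    - [[0,0,12],[0,0,0],-1]
    - [[0,0,18],[0,0,0],-1]
    - [[0,0,22],[0,0,0],-1]
    - [[0,0,24],[0,0,0],-1]
    - [[0,0,25],[0,0,0],-1]
    - [[0,0,25],[0,0,0],-1]

```text
clock: 24.6
position: [0.5037, -0.2864, 0.1564]
tool_rot: [-3.142, -0.0, 3.08]
force: [-0.4, -0.1, 1.5]
grip_width: 0.0132
finger_force: 50.0
```

Request:
send_rows:
  increments:
    - [[0,0,0.5],[0,0,0],-1]
    - [[0,0,0.5],[0,0,0],-0.4]
    - [[0,0,0.5],[0,0,0],-0.4]
    - [[0,0,0],[0,0,0],-0.4]
    - [[0,0,-10],[0,0,0],-0.4]
    - [[0,0,-30],[0,0,0],-0.4]
    - [[0,0,-60],[0,0,0],-0.4]
    - [[0,0,-90],[0,0,0],-0.4]
    - [[0,0,-110],[0,0,0],-0.4]

```text
clock: 25.5
position: [0.5042, -0.2862, 0.2691]
tool_rot: [-3.141, 0.002, 3.08]
force: [-0.2, -0.5, -0.1]
grip_width: 0.0257
finger_force: 0.0
```

```bash
python3 - <<'E'
from h import *
s=observe();print(s['position'],s['grip_width'],go([.477,.080,.26],[np.pi,0,np.radians(45)]))
b=grab_frame('top');cv2.imwrite('pics/raw_t7.png',b)
for thr in(30,40):print(*blobs(b,'top',.1,r=.055,thr=thr,dz=.112),sep='\n')
E
```

```text
[ 0.50420212 -0.28622814  0.26907176] 0.025738811020635452 (array([ 49.6, 363.9,   8.8]), array([1.000e-01, 1.000e-01, 1.315e+02]))

(np.int32(24), array([285.9, 253. ]), array([0.4755, 0.0802, 0.112 ]))
```

B is unmoved. Go to it while turning to 45°.

Request:
send_rows:
  increments:
    - [[5,36,0],[0,0,8],-0.39]
    - [[10,73,0],[0,0,16],-0.39]
    - [[15,109,2],[0,0,24],-0.39]
    - [[20,146,4],[0,0,32],-0.39]
    - [[25,182,6],[0,0,40],-0.39]
    - [[30,218,8],[0,0,48],-0.39]
    - [[35,255,9],[0,0,56],-0.39]
    - [[40,291,9],[0,0,64],-0.39]
    - [[45,328,9],[0,0,72],-0.39]
    - [[50,364,9],[0,0,80],-0.39]

```text
clock: 26.55
position: [0.4759, 0.0816, 0.2579]
tool_rot: [3.141, 0.0, 1.678]
force: [-0.2, -0.5, 0.6]
grip_width: 0.0261
finger_force: 0.0
```

```bash
python3 - <<'E'
from h import *
print(observe()['qpos'].round(2),go([.4765,.080,.126],[np.pi,0,np.radians(45)]))
E
```

```text
[ 0.33  0.34 -0.78  1.9   0.28  1.01 -0.47] (array([ -1.7,   0.3, 131.9]), array([ 0. , -0. , 51.2]))
```

Request:
send_rows:
  increments:
    - [[-1,0,5],[0,0,8],-0.39]
    - [[-1,0,15],[0,0,16],-0.39]
    - [[-1,0,30],[0,0,24],-0.39]
    - [[-1,0,50],[0,0,32],-0.39]
    - [[-1,0,70],[0,0,40],-0.39]
    - [[-1,0,90],[0,0,48],-0.39]
    - [[-1,0,110],[0,0,51.2],-0.39]
    - [[-1,0,125],[0,0,51.2],-0.39]
    - [[-1,0,131],[0,0,51.2],-0.39]
    - [[-1,0,131],[0,0,51.2],-0.39]

```text
clock: 27.55
position: [0.4762, 0.0792, 0.1262]
tool_rot: [-3.141, 0.0, 0.791]
force: [0.8, 0.9, 0.3]
grip_width: 0.0257
finger_force: 0.0
```

```bash
python3 - <<'E'
from h import *
s=observe();print(s['position'],s['force'],go([.4765,.080,.0945],[np.pi,0,np.radians(45)]))
E
```

```text
[0.47617983 0.07916376 0.12619932] [0.84851595 0.85999031 0.26487462] (array([ 0.8, -0.3, 31.7]), array([-0. ,  0. ,  0.3]))
```

Request:
send_rows:
  increments:
    - [[1,0,6],[0,0,0],-0.39]
    - [[1,0,12],[0,0,0],-0.39]
    - [[1,0,18],[0,0,0],-0.39]
    - [[1,0,24],[0,0,0],-0.39]
    - [[1,0,29],[0,0,0],-0.39]
    - [[1,0,31.5],[0,0,0],-0.39]
    - [[1,0,31.5],[0,0,0],-0.39]
    - [[1,0,31.5],[0,0,0],-1]
    - [[1,0,31.5],[0,0,0],-1]
    - [[1,0,31.5],[0,0,0],-1]

```text
clock: 28.55
position: [0.4771, 0.0797, 0.0949]
tool_rot: [3.141, -0.0, 0.79]
force: [0.0, -0.2, -0.7]
grip_width: 0.0131
finger_force: 48.7
```

Request:
send_rows:
  increments:
    - [[0,0,0],[0,0,0],-1]
    - [[0,0,0],[0,0,0],-1]
    - [[0,0,-3],[0,0,0],-1]
    - [[0,0,-8],[0,0,0],-1]

```text
clock: 28.95
position: [0.4769, 0.0797, 0.1029]
tool_rot: [-3.141, 0.0, 0.79]
force: [-0.1, -0.1, -0.3]
grip_width: 0.0131
finger_force: 48.7
```

Request:
send_rows:
  increments:
    - [[0,0,-20],[0,0,0],-1]
    - [[0,0,-45],[0,0,0],-1]
    - [[0,0,-75],[0,0,0],-1]
    - [[0,0,-110],[0,0,0],-1]
    - [[0,0,-145],[0,0,0],-1]
    - [[0,0,-170],[0,0,0],-1]
    - [[0,0,-172],[0,0,0],-1]

```text
clock: 29.65
position: [0.4781, 0.0801, 0.278]
tool_rot: [3.139, -0.004, 0.79]
force: [1.2, -0.8, -1.0]
grip_width: 0.0133
finger_force: 48.9
```

```bash
python3 - <<'E'
from h import *
s=observe();print(s['qpos'].round(2),s['grip_width'],s['position'],s['force'],go([.429,-.1965,.275],[np.pi,0,np.radians(-3.5)]))
E
```

```text
[ 0.19  0.28 -0.58  1.88  0.18  1.02 -1.25] 0.013310470163986704 [0.47807249 0.08006154 0.27802799] [ 1.1697817  -0.83198842 -0.96103103] (array([-231. ,  159.8,    2.7]), array([ 0.1, -0.3, 48.8]))
```

Request:
send_rows:
  increments:
    - [[-23,16,0],[0,0,5],-1]
    - [[-46,32,0],[0,0,10],-1]
    - [[-69,48,0],[0,0,15],-1]
    - [[-92,64,0],[0,0,20],-1]
    - [[-115,80,0],[0,0,25],-1]
    - [[-138,96,0],[0,0,30],-1]
    - [[-162,112,0],[0,0,35],-1]
    - [[-185,128,0],[0,0,40],-1]
    - [[-208,144,0],[0,0,45],-1]
    - [[-231,160,0],[0,0,48.8],-1]

```text
clock: 30.65
position: [0.4275, -0.198, 0.2744]
tool_rot: [-3.141, 0.001, -0.065]
force: [0.9, 0.4, -1.3]
grip_width: 0.0129
finger_force: 48.9
```

```bash
python3 - <<'E'
from h import *
s=observe();print(s['qpos'].round(2),s['grip_width'],s['position'],go([.429,-.1965,.181],[np.pi,0,np.radians(-3.5)]))
E
```

```text
[ 0.54  0.24 -0.28  1.93  0.08  0.99 -1.41] 0.012884424357527475 [ 0.42747341 -0.19798897  0.27438459] (array([ 1.5, -1.6, 93.4]), array([-0. ,  0. , -0.2]))
```

Request:
send_rows:
  increments:
    - [[1,0,20],[0,0,0],-1]
    - [[1,0,45],[0,0,0],-1]
    - [[1,0,70],[0,0,0],-1]
    - [[1,0,88],[0,0,0],-1]
    - [[1,0,93],[0,0,0],-1]
    - [[1,0,93],[0,0,0],-1]

```text
clock: 31.25
position: [0.4288, -0.1969, 0.1813]
tool_rot: [-3.141, 0.001, -0.061]
force: [0.0, -0.1, -0.7]
grip_width: 0.0134
finger_force: 48.9
```

```bash
python3 - <<'E'
from h import *
s=observe();print(s['grip_width'],s['position'],s['tool_rot'],go([.429,-.1965,.181]),go([.509,-.2015,.181]))
E
```

```text
0.013440838219876319 [ 0.42875657 -0.19685447  0.18133347] [-3.14101986e+00  1.45203540e-03 -6.14266194e-02] (array([ 0.2, -0.4,  0.3]), None) (array([80.4, -0.3,  0.2]), None)
```

Request:
send_rows:
  increments:
    - [[13,0,0],[0,0,0],-1]
    - [[28,0,0],[0,0,0],-1]
    - [[43,0,0],[0,0,0],-1]
    - [[58,0,0],[0,0,0],-1]
    - [[72,0,0],[0,0,0],-1]
    - [[80,0,0],[0,0,0],-1]
    - [[80,0,0],[0,0,0],-1]

```text
clock: 31.95
position: [0.5103, -0.2019, 0.1822]
tool_rot: [-3.142, -0.001, -0.061]
force: [-0.9, 0.7, -1.0]
grip_width: 0.0131
finger_force: 48.9
```

Request:
send_rows:
  increments:
    - [[0,0,6],[0,0,0],-1]
    - [[0,0,12],[0,0,0],-1]
    - [[0,0,18],[0,0,0],-1]
    - [[0,0,22],[0,0,0],-1]
    - [[0,0,24],[0,0,0],-1]
    - [[0,0,25],[0,0,0],-1]
    - [[0,0,25],[0,0,0],-1]

```text
clock: 32.65
position: [0.509, -0.202, 0.1569]
tool_rot: [3.142, 0.0, -0.062]
force: [-0.8, 0.0, 0.8]
grip_width: 0.0135
finger_force: 49.3
```

Request:
send_rows:
  increments:
    - [[0,0,1],[0,0,0],-1]
    - [[0,0,1],[0,0,0],-0.4]
    - [[0,0,1],[0,0,0],-0.4]
    - [[0,0,0],[0,0,0],-0.4]
    - [[0,0,-10],[0,0,0],-0.4]
    - [[0,0,-30],[0,0,0],-0.4]
    - [[0,0,-60],[0,0,0],-0.4]
    - [[0,0,-90],[0,0,0],-0.4]
    - [[0,0,-110],[0,0,0],0.5]

```text
clock: 33.55
position: [0.5094, -0.2021, 0.2697]
tool_rot: [3.141, -0.002, -0.062]
force: [-0.6, 0.6, 0.6]
grip_width: 0.0386
finger_force: 0.0
```

```bash
python3 - <<'E'
from h import *
s=observe();print(s['position'],s['grip_width'],s['qpos'].round(2))
a=grab_frame('scene');b=grab_frame('top')
cv2.imwrite('pics/raw_s8.png',a);cv2.imwrite('pics/raw_t8.png',b)
A=cv2.resize(a[80:230,245:395],(400,400),interpolation=cv2.INTER_CUBIC)
B=cv2.resize(b[205:315,120:230],(400,400),interpolation=cv2.INTER_CUBIC)
C=cv2.resize(a[80:230,380:500],(1,1))
cv2.imwrite('pics/p8.png',np.hstack([A,B]))
E
```

```text
[ 0.50942741 -0.20208133  0.269662  ] 0.03861579523875135 [ 0.48  0.37 -0.27  1.75  0.11  1.04 -1.47]
```

View pics/p8.png

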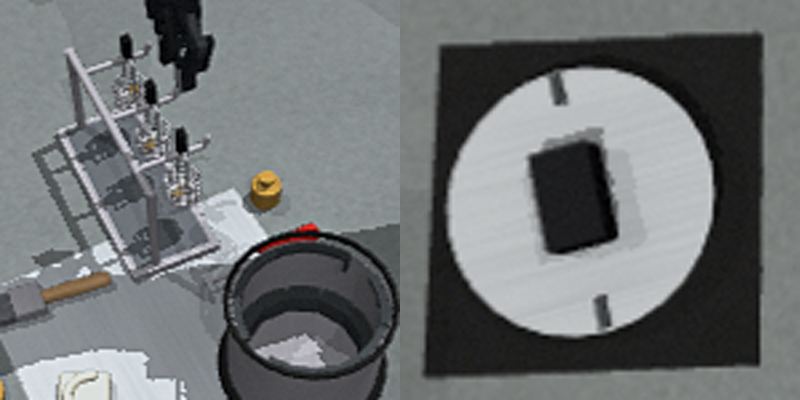

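All three baskets hang, the pot is empty, and the cap is on the mat with its marks at crop (558,88) and (601,310). Now I compute its pose.

```bash
python3 - <<'E'
from h import *
np.set_printoptions(precision=4,suppress=True)
c=lambda v:(np.array(v)-[400,0]+.5)/3.636+[119.5,204.5]
m=at('top',c([[558,88],[601,310]]),.032);d=m[0]-m[1];print(m.mean(0),np.linalg.norm(d),np.degrees(np.arctan2(d[1],d[0])))
q=at('top',c([[580,66],[580,337],[447,200],[715,200]]),.032);print(q[:2].mean(0),q[2:].mean(0))
bb=at('top',c([[528,155],[597,141],[610,238],[548,254]]),.062);print(bb.mean(0))
cy=(.4714,.3855);print(go([.4714,.3855,.25],[np.pi,0,.256]))
E
```

```text
[0.4726 0.3879 0.032 ] 0.16191992965926758 14.169461365456028
[0.4714 0.3873 0.032 ] [0.4707 0.3866 0.032 ]
[0.4704 0.3836 0.062 ]
(array([ -75. , -584.3,   19.2]), array([  0.1,  -0.2, -18.2]))
```

The cap is where I left it, so regrasp at (0.4714, 0.3855), yaw 14.7°.

Request:
send_rows:
  increments:
    - [[-5,-40,0],[0,0,-2],1]
    - [[-10,-82,0],[0,0,-4],1]
    - [[-16,-124,0],[0,0,-6],1]
    - [[-21,-166,0],[0,0,-8],1]
    - [[-27,-208,0],[0,0,-10],1]
    - [[-32,-250,0],[0,0,-12],1]
    - [[-38,-292,0],[0,0,-14],1]
    - [[-43,-334,0],[0,0,-16],1]
    - [[-48,-376,0],[0,0,-18.2],1]
    - [[-54,-418,0],[0,0,-18.2],1]

```text
clock: 34.65
position: [0.4804, 0.2201, 0.2669]
tool_rot: [3.142, -0.0, 0.257]
force: [0.6, -0.8, 0.6]
grip_width: 0.0851
finger_force: 0.0
```

```bash
python3 - <<'E'
from h import *
s=observe();print(s['position'],s['qpos'].round(2),go([.4714,.3855,.09],[np.pi,0,.256]))
E
```

```text
[0.48042883 0.22006053 0.26692354] [-0.15  0.36 -0.51  1.79  0.2   1.04 -2.05] (array([  33.4, -162.3,  176.9]), array([ 0. , -0. ,  0.1]))
```

Request:
send_rows:
  increments:
    - [[9,-43,0],[0,0,0],1]
    - [[18,-86,10],[0,0,0],1]
    - [[27,-130,30],[0,0,0],1]
    - [[33,-160,60],[0,0,0],1]
    - [[33,-162,100],[0,0,0],1]
    - [[33,-162,140],[0,0,0],1]
    - [[33,-162,170],[0,0,0],1]
    - [[33,-162,177],[0,0,0],1]
    - [[33,-162,177],[0,0,0],1]

```text
clock: 35.55
position: [0.4714, 0.3835, 0.0896]
tool_rot: [3.141, 0.001, 0.256]
force: [0.2, 0.0, 0.6]
grip_width: 0.0855
finger_force: 0.0
```

```bash
python3 - <<'E'
from h import *
s=observe();print(s['position'],s['qpos'].round(2),go([.4714,.3855,.0345],[np.pi,0,.256]))
E
```

```text
[0.47142576 0.38349397 0.08957597] [-0.48  0.7  -0.44  1.74  0.4   0.79 -2.43] (array([ 0.6, -2. , 55.1]), array([0. , 0.1, 0. ]))
```

Request:
send_rows:
  increments:
    - [[0,-2,20],[0,0,0],1]
    - [[0,-2,38],[0,0,0],1]
    - [[0,-2,50],[0,0,0],1]
    - [[0,-2,55],[0,0,0],1]
    - [[0,-2,55],[0,0,0],1]
    - [[0,-2,55],[0,0,0],-1]
    - [[0,-2,55],[0,0,0],-1]
    - [[0,-2,55],[0,0,0],-1]
    - [[0,-2,55],[0,0,0],-1]
    - [[0,-2,55],[0,0,0],-1]
  newtons: 110

```text
clock: 36.55
position: [0.4716, 0.3857, 0.0358]
tool_rot: [-3.141, -0.001, 0.256]
force: [-2.0, -2.4, 12.2]
grip_width: 0.0423
finger_force: 112.8
```

Request:
send_rows:
  increments:
    - [[0,0,0],[0,0,0],-1]
    - [[0,0,-10],[0,0,0],-1]
    - [[0,0,-30],[0,0,0],-1]
    - [[0,0,-60],[0,0,0],-1]
    - [[0,0,-95],[0,0,0],-1]
    - [[0,0,-130],[0,0,0],-1]
    - [[0,0,-165],[0,0,0],-1]
    - [[0,0,-180],[0,0,0],-1]
    - [[0,0,-180],[0,0,0],-1]

```text
clock: 37.45
position: [0.4718, 0.3859, 0.2166]
tool_rot: [-3.14, -0.003, 0.256]
force: [0.0, 0.3, -4.3]
grip_width: 0.0421
finger_force: 112.1
```

```bash
python3 - <<'E'
from h import *
s=observe();print(s['position'],s['grip_width'],s['qpos'].round(2),s['force'],s['moment'],go([.4780,.0393,.214],[np.pi,0,.256]))
E
```

```text
[0.4717582  0.38594444 0.21658878] 0.04206495681705583 [-0.45  0.55 -0.48  1.64  0.29  1.02 -2.34] [ 0.03568711  0.32277012 -4.34538042] [ 0.03727945 -0.01185337 -0.01666875] (array([-81.7, 336.9,   2. ]), array([-0.1, -0.2, -0. ]))
```

The cap is held at the same offset as before. Carry it back over the pot (TCP 0.4775, 0.0388).

Request:
send_rows:
  increments:
    - [[-8,34,0],[0,0,0],-1]
    - [[-16,67,0],[0,0,0],-1]
    - [[-25,101,0],[0,0,0],-1]
    - [[-33,135,0],[0,0,0],-1]
    - [[-41,168,0],[0,0,0],-1]
    - [[-49,202,0],[0,0,0],-1]
    - [[-57,236,0],[0,0,0],-1]
    - [[-65,269,0],[0,0,0],-1]
    - [[-73,303,0],[0,0,0],-1]
    - [[-82,337,0],[0,0,0],-1]

```text
clock: 38.45
position: [0.4763, 0.0371, 0.2132]
tool_rot: [-3.141, 0.002, 0.256]
force: [0.3, -0.1, -3.9]
grip_width: 0.0419
finger_force: 112.7
```

Request:
send_rows:
  increments:
    - [[0,0,0],[0,0,0],-1]
    - [[0,0,0],[0,0,0],-1]

```text
clock: 38.65
position: [0.4765, 0.0379, 0.2134]
tool_rot: [-3.141, 0.002, 0.254]
force: [-0.3, 0.6, -3.7]
grip_width: 0.0423
finger_force: 112.9
```

```bash
python3 - <<'E'
from h import *
s=observe();print(s['position'],s['tool_rot'],s['grip_width'],s['force'],go([.4776,.0389,.175],[np.pi,0,.257]))
a=grab_frame('scene');cv2.imwrite('pics/raw_s9.png',a)
b=grab_frame('top');cv2.imwrite('pics/raw_t9.png',b)
E
```

```text
[0.47652136 0.03792894 0.21344455] [-3.14114954e+00  2.13904318e-03  2.54354120e-01] 0.04231331553650344 [-0.28265884  0.63655227 -3.65476831] (array([ 1.4, -0.7, 38.4]), array([-0. ,  0.1, -0.2]))
```

Request:
send_rows:
  increments:
    - [[1,-1,10],[0,0,-0.2],-1]
    - [[1,-1,22],[0,0,-0.2],-1]
    - [[1,-1,34],[0,0,-0.2],-1]
    - [[1,-1,44],[0,0,-0.2],-1]
    - [[1,-1,50],[0,0,-0.2],-1]
    - [[1,-1,55],[0,0,-0.2],-1]
    - [[1,-1,59],[0,0,-0.2],-1]
    - [[1,-1,60],[0,0,-0.2],-1]
    - [[1,-1,60],[0,0,-0.2],-1]

```text
clock: 39.65
position: [0.4781, 0.04, 0.1549]
tool_rot: [3.142, -0.0, 0.259]
force: [0.1, 0.1, -3.6]
grip_width: 0.0423
finger_force: 112.9
```

Request:
send_rows:
  increments:
    - [[-0.5,0.5,2],[0,0,0],-1]
    - [[-0.5,0.5,4],[0,0,0],-1]
    - [[-0.5,0.5,6],[0,0,0],-1]
    - [[-0.5,0.5,8],[0,0,0],-1]
    - [[-0.5,0.5,10],[0,0,0],-1]
    - [[-0.5,0.5,10],[0,0,0],-1]

```text
clock: 40.25
position: [0.4776, 0.0394, 0.1448]
tool_rot: [3.142, 0.0, 0.26]
force: [-1.8, -1.2, 4.0]
grip_width: 0.0421
finger_force: 113.7
```

The spring is engaging. Press on.

Request:
send_rows:
  increments:
    - [[0,0,2],[0,0,0],-1]
    - [[0,0,4],[0,0,0],-1]
    - [[0,0,6],[0,0,0],-1]
    - [[0,0,8],[0,0,0],-1]
    - [[0,0,9],[0,0,0],-1]
    - [[0,0,9],[0,0,0],-1]

```text
clock: 40.85
position: [0.4777, 0.0394, 0.1359]
tool_rot: [3.141, -0.0, 0.259]
force: [-3.8, -0.3, 8.6]
grip_width: 0.0423
finger_force: 114.1
```

Request:
send_rows:
  increments:
    - [[0,0,1],[0,0,0],-1]
    - [[0,0,2],[0,0,0],-1]
    - [[0,0,2],[0,0,0],-1]

```text
clock: 41.15
position: [0.4777, 0.0394, 0.1348]
tool_rot: [3.141, -0.0, 0.259]
force: [-10.5, -2.6, 30.1]
grip_width: 0.042
finger_force: 117.2
```

Hard stop reached (30 N at 0.1348). Turn clockwise, about +46° about tool z.

Request:
send_rows:
  increments:
    - [[0,0,0],[0,0,5],-1]
    - [[0,0,0],[0,0,10],-1]
    - [[0,0,0],[0,0,15],-1]
    - [[0,0,0],[0,0,20],-1]
    - [[0,0,0],[0,0,25],-1]
    - [[0,0,0],[0,0,30],-1]
    - [[0,0,0],[0,0,35],-1]
    - [[0,0,0],[0,0,40],-1]
    - [[0,0,0],[0,0,45],-1]
    - [[0,0,0],[0,0,46],-1]

```text
clock: 42.15
position: [0.479, 0.0396, 0.1348]
tool_rot: [-3.14, -0.003, -0.546]
force: [0.6, -2.2, 16.9]
grip_width: 0.0419
finger_force: 115.6
```

```bash
python3 - <<'E'
from h import *
s=observe();print(s['position'],s['tool_rot'],s['grip_width'],s['force'],s['moment'],s['qpos'].round(2))
E
```

```text
[0.47896399 0.03960617 0.1347694 ] [-3.13990941e+00 -2.64273254e-03 -5.45571426e-01] 0.04191120538105892 [ 0.60682852 -2.2452739  16.85662549] [-0.53366783  0.16994408  0.89292693] [-0.06  0.44 -0.19  2.06  0.14  0.65 -2.45]
```

Request:
send_rows:
  increments:
    - [[0,0,0],[0,0,1.5],-1]
    - [[0,0,0],[0,0,1.5],-1]
    - [[0,0,0],[0,0,1.5],-1]

```text
clock: 42.45
position: [0.4784, 0.039, 0.1348]
tool_rot: [-3.141, -0.002, -0.568]
force: [-3.7, -5.9, 22.9]
grip_width: 0.0419
finger_force: 116.4
```

```bash
python3 - <<'E'
from h import *
s=observe();print(s['position'],s['tool_rot'],s['force'],s['moment'],s['qpos'].round(3))
E
```

```text
[0.47837661 0.03900695 0.13475007] [-3.14130083e+00 -2.17794386e-03 -5.67916503e-01] [-3.69156596 -5.85484778 22.87094325] [-1.22002974  0.92645208  1.40035752] [-0.071  0.44  -0.172  2.057  0.123  0.652 -2.464]
```

The moment climbs against the stop, so it's home. Relax and let the spring raise the cap into its catch.

Request:
send_rows:
  increments:
    - [[0,0,-2],[0,0,-1.5],-1]
    - [[0,0,-4],[0,0,-1.5],-1]
    - [[0,0,-6],[0,0,-1.5],-1]
    - [[0,0,-8],[0,0,-1.5],-1]
    - [[0,0,-10],[0,0,-1.5],-1]
    - [[0,0,-11],[0,0,-1.5],-1]
    - [[0,0,-11],[0,0,-1.5],-1]

```text
clock: 43.15
position: [0.4782, 0.0393, 0.144]
tool_rot: [-3.141, -0.001, -0.543]
force: [10.6, -0.8, -24.0]
grip_width: 0.0415
finger_force: 119.7
```

```bash
python3 - <<'E'
from h import *
s=observe();print(s['position'],s['tool_rot'],s['force'],s['moment'],s['grip_width'])
E
```

```text
[0.47821292 0.03929917 0.14398828] [-3.14093118e+00 -6.26963574e-04 -5.43280311e-01] [ 10.60494359  -0.76670985 -23.98943866] [-0.18310536 -2.27353136  0.0414255 ] 0.04154399855165127
```

The catch holds against a 24 N pull, so the cap is locked. Relax, release and retreat.

Request:
send_rows:
  increments:
    - [[0,0,1],[0,0,0],-1]
    - [[0,0,2],[0,0,0],-1]
    - [[0,0,2],[0,0,0],1]
    - [[0,0,2],[0,0,0],1]
    - [[0,0,2],[0,0,0],1]
    - [[0,0,0],[0,0,0],1]
    - [[0,0,-30],[0,0,0],1]
    - [[0,0,-70],[0,0,0],1]
    - [[0,0,-110],[0,0,0],1]
    - [[0,0,-150],[0,0,0],1]

```text
clock: 44.15
position: [0.4771, 0.0394, 0.2966]
tool_rot: [-3.142, 0.0, -0.543]
force: [-0.4, 0.4, 0.3]
grip_width: 0.0855
finger_force: 0.0
```

Request:
send_rows:
  increments:
    - [[0,-30,0],[0,0,-5],1]
    - [[0,-65,0],[0,0,-10],1]
    - [[0,-105,0],[0,0,-15],1]
    - [[0,-145,0],[0,0,-20],1]
    - [[0,-185,0],[0,0,-25],1]
    - [[0,-200,0],[0,0,-30],1]
    - [[0,-200,0],[0,0,-30],1]

```text
clock: 44.85
position: [0.581, 0.2128, 0.2941]
tool_rot: [-3.141, 0.001, -0.015]
force: [-0.1, -0.3, -0.2]
grip_width: 0.0855
finger_force: 0.0
```

```bash
python3 - <<'E'
from h import *
s=observe();print(s['position'],s['grip_width'],s['force'])
a=grab_frame('scene');b=grab_frame('top')
A=cv2.resize(a[80:320,210:410],(480,576),interpolation=cv2.INTER_CUBIC)
B=cv2.resize(b[130:310,220:320],(320,576),interpolation=cv2.INTER_CUBIC)
cv2.imwrite('pics/raw_t10.png',b);cv2.imwrite('pics/raw_s10.png',a)
cv2.imwrite('pics/p10.png',np.hstack([A,B]))
E
```

```text
[0.58104518 0.2127831  0.29407804] 0.08546734585942307 [-0.14531398 -0.27923775 -0.21221614]
```

View pics/p10.png

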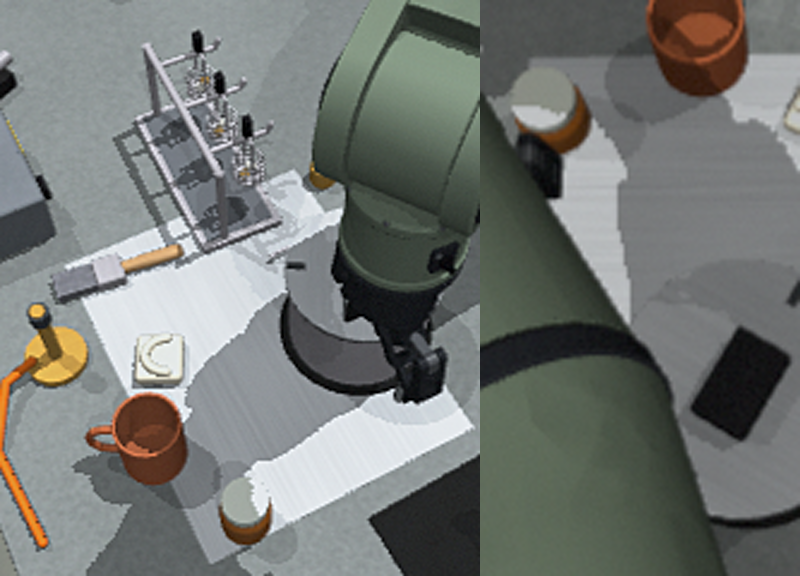

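All three baskets hang, the cap is on with its bar back at the original angle, and the bystanders are untouched. Handing in.

```bash
python3 -c "
from workcell import *
print(job_done())"
```

```text
the job is handed in; nothing more can be done
None
```

The job is done and handed in at about 45 s on the robot's clock: the cap went to the middle of the mat, all three baskets hang on their own hooks, and the pot is closed again with the cap locked (its catch held against a 24 N pull).

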